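Swap two tubs between boards and stack the third

ROBOT

A 6-joint arm with a two-finger parallel gripper is mounted at the origin on a cart in front of the work surface, level with it; the furniture and walls round the work are solid. World frame = base frame: x ahead of the robot, y to its left, z up, the work surface at z = 0. Lengths are in m, angles in rad, forces in N, time in s.
With the tool pointing down it reaches from about 0.3 to 0.875 m from the base axis. Payload 6.4 kg.
Tool frame: the origin (TCP) lies midway between the tips of the shut fingers; the grasp point (between the pads) lies 19 mm behind it; z points along the fingers, y is the direction in which the jaws open and shut (so a half turn about z gives the same grasp; the last joint's range is limited). The gripper opens to 85 mm and grips with 20 to 120 N. Pads are 22 mm wide; open, the fingers measure 114 mm over their backs; the gripper's body (76 mm by 85 mm) begins 54 mm behind the grasp point. The pads swing forward as they close: fully open they stand 13 mm farther back than shut.
Start: joints at [-1.41, 0.181, 1.607, -0, 1.354, -0.206], TCP at [0.206, -0.537, 0.231] pointing down, gripper open.
Joint ranges: [-2.99, 2.99], [-0.89, 2.07], [0.3, 2.58], [-1.14, 4.28], [0, 2.63], [-3.12, 3.12]. Speed limits (rad/s): [2.57, 2.57, 3.01, 3.14, 3.14, 3.14].

INTERFACE

Orientations are given as [roll, pitch, yaw] about the fixed x, y, z axes, in that order (R = Rz(yaw) Ry(pitch) Rx(roll)).
In Python, from plant import status, cams, finish_job gives the robot as it stands.
- The arm moves only by the shell command python3 -m handwheel 'ROWS' [FORCE]. ROWS is JSON, one flat list of numbers, 7 for each row, row after row: the opening, from -1 (shut) to 1 (fully open), then the shift along the tool's x, y, z as a fraction of full scale, then the turn, a rotation vector about the tool's x, y, z as a fraction of full scale. A call has 1 to 12 rows; each row is the pose to reach, as a shift and turn from the pose commanded when the call began, along the tool's axes at that moment; what a row does not reach only later rows make up. Full scale, the value 1, is 30 cm for a shift and 60 degrees for a turn. A row lasts 1/8 s, in which the tool goes at most 62.5 mm and 10.7 degrees, less where a joint would pass 70% of its speed; a pose out of reach is approached as far as the arm can. A call with a number of a shift or a turn outside -1 to 1 is refused whole. A call with a gripper value outside its range is refused whole. The fingers move at their own pace and stop on an object; FORCE is the grip in N (left out, the last holds). Time passes only in rows, so rows that repeat a pose let the fingers close. It gives the time, the measured TCP pose, the force and the opening at its end, in the units of the state.
- status.get_state(): the state, without advancing time (a new reading comes with each control period).
- cams.capture(name): name is "scene" or "top" or "wrist"; returns (picture, depth): 400x640x3 uint8, red, green, blue; 400x640 float32, m along the optical axis (not along the pixel's ray), 0 where there is no reading.
- cams.camera_params(name): a dict with "fx", "fy", "cx", "cy" (pixels), "R" (3x3) and "t" (3): a world point X has camera coordinates R X + t; the wrist camera has in their place "tool_from_camera" (4x4, takes a point from camera to tool coordinates, whose origin is the TCP and whose axes are the flange's). Camera axes: x right, y down, z forward; pixel columns grow to the right and rows downward; lengths in m; the calibration is good to about 2 mm. A picture is of the moment at which its call begins: read the wrist's pose just before it. camera_params takes no time and is no camera call.
- finish_job(): hands the job in, once; it reports no verdict.
The state is a dict: "time_s": time; "joint_positions": joint angles; "qd": joint speeds; "joint_torque": joint torques, N m; "ee_pos": TCP position; "ee_rot": TCP orientation; "ft_force": force on the tool from outside, world axes, zero at the start; "wrist_torque": the same for the moment, N m; "opening": finger opening in m.
Only numpy, scipy, OpenCV 4.12 (cv2) and the standard library are available. Lean on these libraries where they do the work, as an engineer would, in place of code of your own. Each camera call takes 0.05 s, during which the arm holds its last target.

TASK

I am taking the deep tub out on a job, but the deep and the shallow tub stand on each other's board. Swap them, so that the deep tub is on the carrying board (the one with the hand-grip) and the shallow tub is on the plain board, each with its feet fully down in the corner sockets, and stack the medium tub on the deep one with its feet down in the recesses of the lid. There is clear bench to park a tub on meanwhile; keep the tubs upright and leave the two cups undisturbed.

Things in the scene. Friction and masses are not known exactly. Their poses are not given: they have to be found in the camera images.
- shallow_tub: Shallow grey tub, fixed lid plain. 96 (x) x 62 (y, flat sides) x 45 mm high, including 4 tapered corner feet, 7 mm high (9 mm wide at tip, 14 at root), at x +-34, y +-17. Lid has 4 square recesses, 18 mm wide, 5 deep, at the same x, y; floor 40 mm above origin. Origin: middle of footprint at underside of feet, z up; half turn alike. Starts on the carrying board. 0.2 kg.
- medium_tub: Medium grey tub, fixed lid with a black disc in the middle. 96 (x) x 62 (y, flat sides) x 62 mm high, including 4 tapered corner feet, 7 mm high (9 mm wide at tip, 14 at root), at x +-34, y +-17. Lid has 4 square recesses, 18 mm wide, 5 deep, at the same x, y; floor 57 mm above origin. Origin: middle of footprint at underside of feet, z up; half turn alike. Starts on the bench. 0.25 kg.
- deep_tub: Deep grey tub, fixed lid with two black ribs along the middle. 96 (x) x 62 (y, flat sides) x 85 mm high, including 4 tapered corner feet, 7 mm high (9 mm wide at tip, 14 at root), at x +-34, y +-17. Lid has 4 square recesses, 18 mm wide, 5 deep, at the same x, y; floor 80 mm above origin. Origin: middle of footprint at underside of feet, z up; half turn alike. Starts on the plain board. 0.35 kg.
- carry_board: Carrying board: dark wooden board fixed to the bench, 112 (x) x 80 (y) x 12 mm, 4 square corner sockets 18 mm wide, 5 deep at x +-34, y +-17 mm for a tub's feet (floor 7 mm above origin). Origin: middle of the 112 x 80 underside, z up. On its +y side a flat hand-grip with a finger slot, 96 mm wide, as thick as the board, reaches out to y = +102 mm.
- plain_board: Plain board: dark wooden board fixed to the bench, without a hand-grip, 112 (x) x 80 (y) x 12 mm, 4 square corner sockets 18 mm wide, 5 deep at x +-34, y +-17 mm for a tub's feet (floor 7 mm above origin). Origin: middle of the 112 x 80 underside, z up. Boards and medium tub start in a row, about 200 mm apart, in any order; the bench is bare between and behind them, up to and between the cups.
- cup_nails: Clear plastic cup with nails in it, upright on the bench behind the row, 107 mm across at the rim, 98 mm high; a bystander. Origin: centre of its underside.
- cup_glass: Clear plastic cup with bits of glass in it, upright on the bench behind the row, 101 mm across at the rim, 90 mm high; a bystander. Origin: centre of its underside.

How it is judged:
By the outcome, as a careful person would: the job done as asked, in the order asked, and still so for the second after the job is handed in, with the robot touching nothing.
It also fails if it takes over 102 s, if anything falls off the work surface, if the arm or the gripper's body presses on something with over 40 N, if the wrist force passes 120 N, or if a joint passes its speed limit or range.

## Working session

There is one attempt and no reset: what is moved stays moved. The work goes in short steps, Python scripts to look and compute and a shell command to move; the robot and the scene stay as the last step left them, time stands still between calls to the robot, and variables do not carry over. Pictures are saved under pics/ and viewed, and the job is handed in when it is done.

```bash
ls; mkdir -p pics; python3 - <<'E'
from plant import status,cams
import cv2,numpy as np
s=status.get_state();print({k:np.round(v,3) for k,v in s.items()})
for n in ("scene","top"):
    p,d=cams.capture(n);cv2.imwrite(f"pics/{n}0.png",p[:,:,::-1]);np.savez(f"pics/{n}0.npz",p=p,d=d)
    c=cams.camera_params(n);print(n,{k:np.round(v,3) for k,v in c.items()})
c=cams.camera_params("wrist");print(c)
E
```

```text
pics
{'time_s': np.float64(0.0), 'joint_positions': array([-1.41 ,  0.182,  1.608,  0.   ,  1.354, -0.206]), 'qd': array([-0.   , -0.001, -0.   ,  0.002,  0.   , -0.001]), 'joint_torque': array([-1.0000e-03, -4.4487e+01, -3.5134e+01, -0.0000e+00,  9.0000e-03,
        0.0000e+00]), 'ee_pos': array([ 0.206, -0.536,  0.23 ]), 'ee_rot': array([-3.14 , -0.   ,  0.367]), 'ft_force': array([ 0.149, -0.504,  0.316]), 'wrist_torque': array([-0.002,  0.01 , -0.048]), 'opening': np.float64(0.085)}
scene {'fx': np.float64(448.536), 'fy': np.float64(448.536), 'cx': np.float64(318.065), 'cy': np.float64(197.584), 'R': array([[-0.519, -0.855, -0.016],
       [-0.618,  0.388, -0.684],
       [ 0.591, -0.345, -0.729]]), 't': array([0.444, 0.306, 0.724])}
top {'fx': np.float64(464.573), 'fy': np.float64(464.573), 'cx': np.float64(316.696), 'cy': np.float64(200.978), 'R': array([[ 0.028, -1.   , -0.006],
       [-0.999, -0.028, -0.024],
       [ 0.024,  0.007, -1.   ]]), 't': array([0.176, 0.554, 1.004])}
{'fx': 333.26302613174545, 'fy': 333.26302613174545, 'cx': 323.3401175911092, 'cy': 205.68182303290342, 'tool_from_camera': array([[ 4.64031719e-04, -9.56647064e-01, -2.91249343e-01,
         7.69920861e-02],
       [ 9.99999854e-01,  5.25070974e-04, -1.31419884e-04,
         5.52088144e-04],
       [ 2.78649022e-04, -2.91249240e-01,  9.56647167e-01,
        -1.42238157e-01],
       [ 0.00000000e+00,  0.00000000e+00,  0.00000000e+00,
         1.00000000e+00]])}
```

View pics/scene0.png

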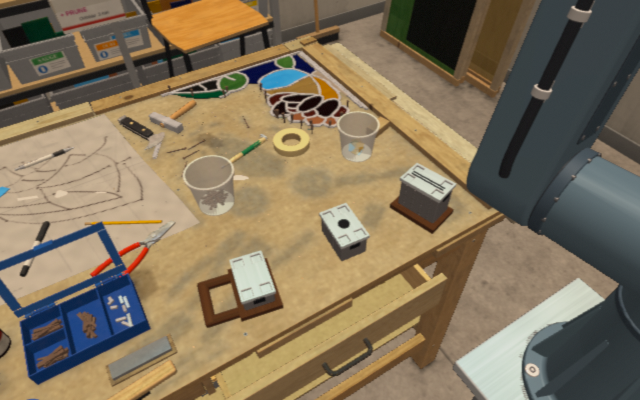

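View pics/top0.png

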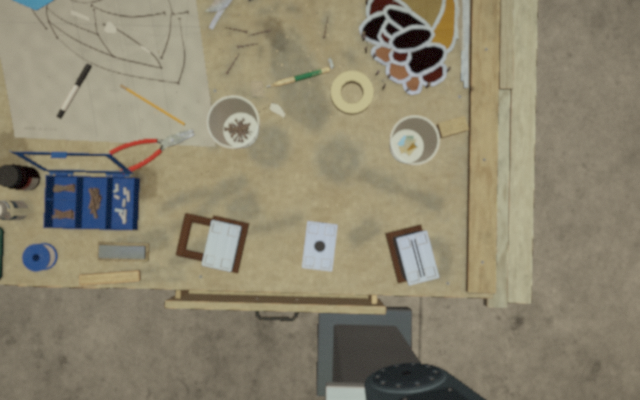

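The scene view shows the deep tub (two ribs) at about (427,185) on the plain board and the medium tub (disc) at (344,228). The shallow tub is at (253,275) on the board with the hand-grip. In the top view they are at about (417,255), (320,246) and (222,244). The cups are at (233,122) and (414,140) in the top view.

```bash
cat > h.py <<'E'
import numpy as np,cv2
from plant import status,cams
from scipy.spatial.transform import Rotation as Ro
def toolT(s):
    T=np.eye(4);T[:3,:3]=Ro.from_euler('xyz',s['ee_rot']).as_matrix();T[:3,3]=s['ee_pos'];return T
def cam(name,s=None):
    c=cams.camera_params(name)
    if name=='wrist':
        T=toolT(s)@np.array(c['tool_from_camera']);R=T[:3,:3];o=T[:3,3]
    else:
        R=np.array(c['R']).T;o=-R@np.array(c['t'])
    return c,R,o   # R: cam->world
def ray(c,R,o,uv,z):
    uv=np.asarray(uv,float).reshape(-1,2)
    d=np.c_[(uv[:,0]-c['cx'])/c['fx'],(uv[:,1]-c['cy'])/c['fy'],np.ones(len(uv))]@R.T
    return o+d*((z-o[2])/d[:,2])[:,None]
def cloud(c,R,o,d):
    v,u=np.indices(d.shape)
    P=np.stack([(u-c['cx'])/c['fx']*d,(v-c['cy'])/c['fy']*d,d],-1)@R.T+o
    P[d==0]=np.nan
    return P
def shot(name,fn):
    s=status.get_state();p,d=cams.capture(name);cv2.imwrite(f'pics/{fn}.png',p[:,:,::-1]);np.savez(f'pics/{fn}.npz',p=p,d=d)
    return s,p,d
E
python3 - <<'E'
from h import *
z=np.load('pics/top0.npz');p,d=z['p'],z['d'];c,R,o=cam('top');P=cloud(c,R,o,d)
hsv=cv2.cvtColor(p,cv2.COLOR_RGB2HSV)
for n,(u,v) in dict(shallow=(222,244),medium=(320,246),deep=(417,255)).items():
    b=P[v-32:v+33,u-30:u+31]
    print(n,'color',p[v+12,u+8],hsv[v+12,u+8],'z rows',np.round(P[v-28:v+28:4,u,2],3))
    zc=np.nanpercentile(b[...,2],92)
    m=np.zeros(d.shape,np.uint8);m[v-34:v+35,u-32:u+33]=(abs(b:=P[v-34:v+35,u-32:u+33,2])-zc)<0.01 if False else (np.abs(P[v-34:v+35,u-32:u+33,2]-zc)<0.012)
    q=P[m>0]
    r=cv2.minAreaRect((q[:,:2]*1000).astype(np.float32));print(n,'z',zc,m.sum(),r)
for n,(u,v) in dict(nails=(233,122),glass=(414,140)).items():
    print(n,ray(c,R,o,[(u,v)],0.09),ray(c,R,o,[(u+5 if n=='nails' else u-6,v+7)],0.0))
for zz in (0.012,):
  print(ray(c,R,o,[(183,213),(250,221),(177,257),(385,232),(423,225)],0.012))
E
```

```text
shallow color [181 190 189] [ 87  12 190] z rows [0.001 0.01  0.05  0.054 0.048 0.05  0.052 0.05  0.053 0.051 0.052 0.046
 0.049 0.052]
shallow z 0.052480397271572964 1407 ((450.9042053222656, 388.347900390625), (62.89258575439453, 96.65650177001953), 78.71397399902344)
medium color [180 186 193] [106  17 193] z rows [-0.001  0.06   0.059  0.062  0.062  0.061  0.061  0.062  0.062  0.064
  0.064  0.062  0.061  0.   ]
medium z 0.06250477787262557 1411 ((457.1556396484375, 183.5885772705078), (62.112213134765625, 95.96572875976562), 84.83209991455078)
deep color [179 187 190] [ 98  15 190] z rows [0.009 0.05  0.084 0.086 0.091 0.094 0.09  0.089 0.09  0.092 0.091 0.092
 0.087 0.086]
deep z 0.09221503219333094 1541 ((441.4958801269531, -11.765022277832031), (96.07684326171875, 62.6218376159668), 16.12871551513672)
nails [[0.7013816  0.36337414 0.09      ]] [[0.70329458 0.36921016 0.        ]]
glass [[ 6.74906021e-01 -5.74880169e-04  9.00000000e-02]] [[ 0.67366292 -0.00569296  0.        ]]
[[ 0.51509596  0.48056229  0.012     ]
 [ 0.50185387  0.33458215  0.012     ]
 [ 0.41957349  0.49023546  0.012     ]
 [ 0.48632322  0.04189457  0.012     ]
 [ 0.50374588 -0.03974725  0.012     ]]
```

```bash
cat >> h.py <<'E'
def go(x,y,z,yawdeg):
    s=status.get_state();T=toolT(s)
    dp=T[:3,:3].T@(np.array([x,y,z])-T[:3,3])/0.3
    G=Ro.from_euler('xyz',[np.pi,0,np.radians(yawdeg)])
    rv=(Ro.from_matrix(T[:3,:3]).inv()*G).as_rotvec()/np.radians(60)
    print('t',round(float(s['time_s']),2),'pos',np.round(s['ee_pos'],4),'rot',np.round(s['ee_rot'],4),'| shift',np.round(dp,4),'turn',np.round(rv,4),'F',np.round(s['ft_force'],1),'op',round(float(s['opening']),4))
E
python3 -c "
from h import *
go(0.4415,-0.0118,0.23,16.1)"
```

```text
t 0.1 pos [ 0.2062 -0.5363  0.2305] rot [-3.1401e+00 -3.0000e-04  3.6680e-01] | shift [ 1.3592 -1.3506  0.004 ] turn [-0.0014 -0.0003  0.0819] F [ 0.5 -0.   0.3] op 0.0855
```

```bash
python3 -m handwheel '[1,0.14,-0.14,0,0,0,0.02, 1,0.28,-0.28,0,0,0,0.03, 1,0.42,-0.42,0,0,0,0.05, 1,0.56,-0.56,0,0,0,0.06, 1,0.68,-0.68,0,0,0,0.082, 1,0.8,-0.8,0,0,0,0.082, 1,0.96,-0.96,0,0,0,0.082, 1,0.96,-0.96,0,0,0,0.082]' 40; python3 -c "
from h import *
go(0.4415,-0.0118,0.23,16.1)"
```

```text
time_s: 1.1
ee_pos: [0.3725, -0.1611, 0.231]
ee_rot: [-3.141, -0.0, 0.287]
ft_force: [0.1, 0.2, 0.5]
opening: 0.0855
t 1.1 pos [ 0.3725 -0.1611  0.231 ] rot [-3.1406e+00 -2.0000e-04  2.8710e-01] | shift [ 0.3614 -0.4121  0.0038] turn [-0.0009 -0.0002  0.0058] F [0.1 0.2 0.5] op 0.0855
```

```bash
python3 -m handwheel '[1,0.15,-0.17,0,0,0,0, 1,0.29,-0.33,0,0,0,0.005, 1,0.361,-0.412,0.0,0,0,0.005, 1,0.361,-0.412,0,0,0,0.005, 1,0.361,-0.412,0,0,0,0.005]' 40; python3 - <<'E'
from h import *
go(0.4415,-0.0118,0.053,16.1)
s,p,d=shot('wrist','w1')
c,R,o=cam('wrist',s)
P=cloud(c,R,o,d);m=(np.abs(P[...,2]-0.092)<0.010)
q=P[m];print(m.sum(),cv2.minAreaRect((q[:,:2]*1000).astype(np.float32)))
E
```

```text
time_s: 1.72
ee_pos: [0.4413, -0.0167, 0.231]
ee_rot: [3.141, 0.001, 0.275]
ft_force: [0.3, -0.3, 0.8]
opening: 0.0855
t 1.73 pos [ 0.4413 -0.0167  0.231 ] rot [3.1415e+00 1.0000e-03 2.7550e-01] | shift [ 0.0057 -0.0157  0.5932] turn [ 0.0001  0.0009 -0.0053] F [ 0.3 -0.3  0.8] op 0.0855
7684 ((444.700927734375, -13.603179931640625), (96.47676849365234, 62.12061309814453), 16.0653076171875)
```

View pics/w1.png

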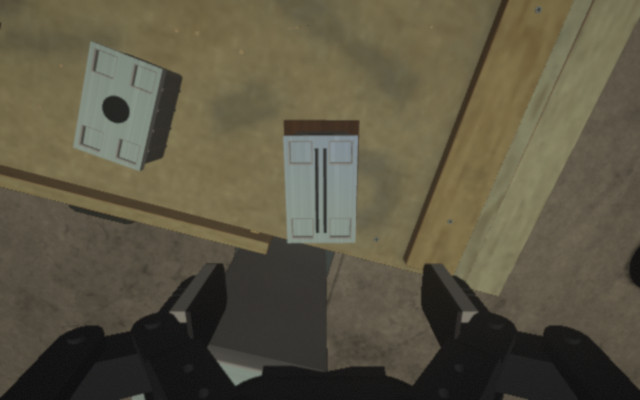

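The wrist view shows the deep tub at (320,187), centred between the jaws. Its size is right (96.5 x 62.1 mm) and it agrees with the top view to 3 mm. I'll go down and grip.

```bash
python3 -m handwheel '[1,0.009,-0.011,0.15,0,0,-0.005, 1,0.009,-0.011,0.3,0,0,-0.005, 1,0.009,-0.011,0.45,0,0,-0.005, 1,0.009,-0.011,0.593,0,0,-0.005, 1,0.009,-0.011,0.593,0,0,-0.005, 1,0.009,-0.011,0.593,0,0,-0.005, 0.2,0.009,-0.011,0.593,0,0,-0.005, 0.2,0.009,-0.011,0.593,0,0,-0.005, 0.2,0.009,-0.011,0.593,0,0,-0.005, 0.2,0.009,-0.011,0.593,0,0,-0.005]' 40; python3 -c "
from h import *
go(0.443,-0.013,0.053,16.1)"
```

```text
time_s: 3.02
ee_pos: [0.4449, -0.0126, 0.0554]
ee_rot: [3.139, -0.003, 0.281]
ft_force: [-1.2, -1.4, 6.2]
opening: 0.0614
t 3.02 pos [ 0.4449 -0.0126  0.0554] rot [ 3.1391e+00 -3.0000e-03  2.8120e-01] | shift [-0.0064 -0.0005  0.008 ] turn [ 0.0024 -0.0029  0.0002] F [-1.2 -1.4  6.2] op 0.0614
```

```bash
python3 -m handwheel '[0,0,0,-0.04,0,0,0, 0,0,0,-0.12,0,0,0, 0,0,0,-0.24,0,0,0, 0,0,0,-0.4,0,0,0, 0,0,0,-0.4,0,0,0, 0,0,0,-0.4,0,0,0]' 40; python3 - <<'E'
from h import *
go(0.60,0.18,0.17,0)
s,p,d=shot('top','t2')
E
```

```text
time_s: 3.78
ee_pos: [0.4427, -0.0117, 0.1732]
ee_rot: [-3.141, 0.0, 0.281]
ft_force: [-0.5, 0.2, -3.2]
opening: 0.0615
t 3.77 pos [ 0.4427 -0.0117  0.1732] rot [-3.1414e+00  2.0000e-04  2.8110e-01] | shift [ 0.681  -0.4683  0.0107] turn [-2.000e-04  2.000e-04  2.685e-01] F [-0.5  0.2 -3.2] op 0.0615
```

View pics/t2.png

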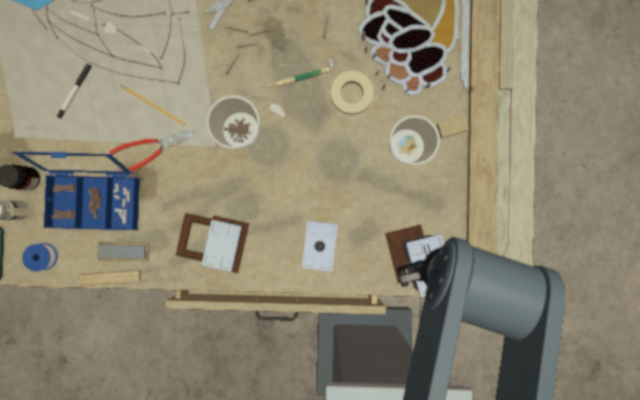

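The deep tub is held clear of the plain board; the wrist force shows about 3.4 N, which matches its weight. I'll move it to the parking spot.

```bash
python3 -m handwheel '[0,0.06,-0.04,0,0,0,0.03, 0,0.17,-0.12,0,0,0,0.07, 0,0.29,-0.2,0,0,0,0.12, 0,0.41,-0.28,0,0,0,0.16, 0,0.53,-0.37,0,0,0,0.2, 0,0.63,-0.43,0,0,0,0.24, 0,0.681,-0.468,0,0,0,0.268, 0,0.681,-0.468,0.05,0,0,0.268, 0,0.681,-0.468,0.12,0,0,0.268, 0,0.681,-0.468,0.18,0,0,0.268, 0,0.681,-0.468,0.18,0,0,0.268]' 40; python3 - <<'E'
from h import *
go(0.60,0.18,0.0475,0)
E
```

```text
time_s: 5.2
ee_pos: [0.5982, 0.1788, 0.1162]
ee_rot: [3.141, 0.006, -0.0]
ft_force: [-0.1, 0.2, -3.4]
opening: 0.0615
t 5.2 pos [0.5982 0.1788 0.1162] rot [ 3.1409e+00  6.0000e-03 -1.0000e-04] | shift [ 0.0074 -0.0043  0.2289] turn [ 0.0007  0.0057 -0.0001] F [-0.1  0.2 -3.4] op 0.0615
```

```bash
python3 -m handwheel '[0,0,0,0.08,0,0,0, 0,0,0,0.16,0,0,0, 0,0,0,0.2,0,0,0, 0,0,0,0.226,0,0,0, 0,0,0,0.226,0,0,0]' 40; python3 - <<'E'
from h import *
go(0.60,0.18,0.0475,0)
E
```

```text
time_s: 5.82
ee_pos: [0.6007, 0.1796, 0.0517]
ee_rot: [-3.142, 0.0, 0.0]
ft_force: [-0.1, -0.4, -2.9]
opening: 0.0615
t 5.83 pos [0.6007 0.1796 0.0517] rot [-3.1416e+00  1.0000e-04  3.0000e-04] | shift [-0.0023 -0.0014  0.0139] turn [-0.      0.0001  0.0003] F [-0.1 -0.4 -2.9] op 0.0615
```

```bash
python3 -m handwheel '[0,0,0,0.008,0,0,0, 0,0,0,0.014,0,0,0, 0,0,0,0.014,0,0,0]' 40; python3 - <<'E'
from h import *
go(0.60,0.18,0.0475,0)
E
```

```text
time_s: 6.2
ee_pos: [0.6012, 0.1797, 0.0485]
ee_rot: [-3.141, -0.001, 0.0]
ft_force: [-1.8, -0.9, 3.1]
opening: 0.0614
t 6.2 pos [0.6012 0.1797 0.0485] rot [-3.1415e+00 -1.3000e-03  4.0000e-04] | shift [-0.0042 -0.001   0.0033] turn [-0.0001 -0.0013  0.0004] F [-1.8 -0.9  3.1] op 0.0614
```

```bash
python3 -m handwheel '[1,0,0,0,0,0,0, 1,0,0,0,0,0,0, 1,0,0,0,0,0,0, 1,0,0,-0.1,0,0,0, 1,0,0,-0.25,0,0,0, 1,0,0,-0.42,0,0,0, 1,0,0,-0.6,0,0,0, 1,0,0,-0.6,0,0,0]'; python3 - <<'E'
from h import *
go(0.451,0.388,0.20,-11.3)
s,p,d=shot('top','t3')
E
```

```text
time_s: 7.2
ee_pos: [0.6039, 0.18, 0.2338]
ee_rot: [-3.14, -0.011, 0.0]
ft_force: [-0.7, 0.7, -0.2]
opening: 0.0856
t 7.2 pos [0.6039 0.18   0.2338] rot [-3.1404e+00 -1.1000e-02  5.0000e-04] | shift [-0.5105 -0.6933  0.1078] turn [-0.0021 -0.0103  0.1888] F [-0.7  0.7 -0.2] op 0.0856
```

View pics/t3.png

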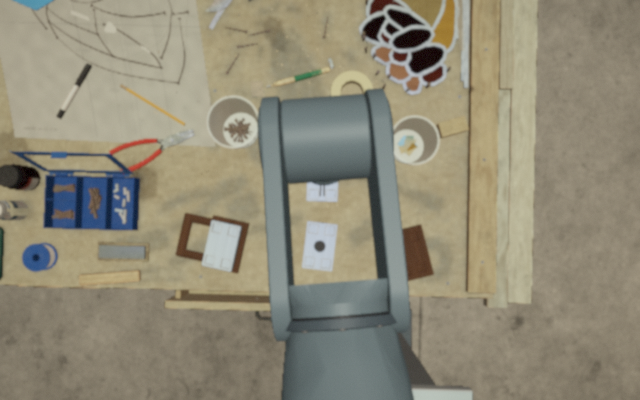

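The arm hides part of the plain board at (415,253). The parked tub stands behind the medium tub. On to the shallow tub.

```bash
python3 -m handwheel '[1,-0.12,-0.16,0,0,0,0.05, 1,-0.24,-0.32,0,0,0,0.1, 1,-0.36,-0.48,0.03,0,0,0.15, 1,-0.48,-0.65,0.07,0,0,0.189, 1,-0.51,-0.693,0.108,0,0,0.189, 1,-0.51,-0.693,0.108,0,0,0.189, 1,-0.51,-0.693,0.108,0,0,0.189, 1,-0.51,-0.693,0.108,0,0,0.189]'; python3 - <<'E'
from h import *
go(0.451,0.388,0.023,-11.3)
s,p,d=shot('wrist','w4')
c,R,o=cam('wrist',s)
P=cloud(c,R,o,d);m=((np.abs(P[...,2]-0.052)<0.010)&(abs(P[...,1]-.388)<.08)).astype(np.uint8)
q=P[m>0];print(m.sum(),cv2.minAreaRect((q[:,:2]*1000).astype(np.float32)))
s,p,d=shot('top','t4')
E
```

```text
time_s: 8.25
ee_pos: [0.449, 0.3863, 0.1954]
ee_rot: [-3.141, -0.001, -0.2]
ft_force: [-0.3, -0.3, -0.5]
opening: 0.0854
t 8.25 pos [0.449  0.3863 0.1954] rot [-3.1413e+00 -8.0000e-04 -1.9970e-01] | shift [ 0.0049 -0.0066  0.5747] turn [-0.0003 -0.0007 -0.0024] F [-0.3 -0.3 -0.5] op 0.0854
7469 ((454.8583068847656, 386.722900390625), (62.21641159057617, 96.6550064086914), 79.26737976074219)
```

View pics/w4.png

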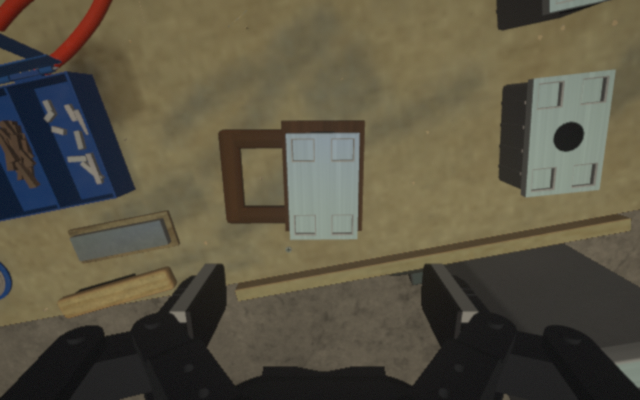

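View pics/t4.png

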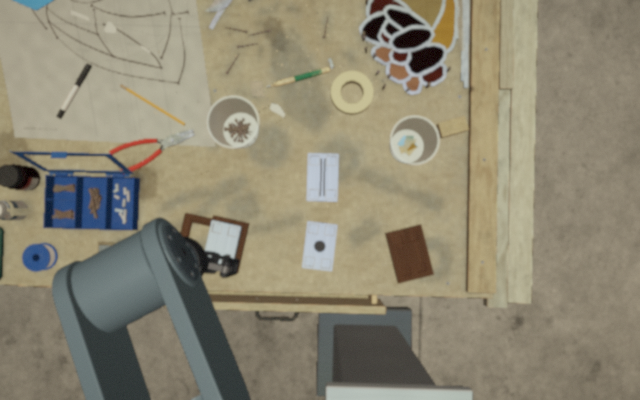

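The wrist view shows the shallow tub at (323,187), and the top view shows the bare plain board at (410,253). The wrist camera reads about +3.5 mm in x against the top camera for both tubs. I'll measure the plain board and everything else with the top camera so they share one frame.

```bash
python3 - <<'E'
from h import *
z=np.load('pics/t4.npz');p,d=z['p'],z['d'];c,R,o=cam('top');P=cloud(c,R,o,d)
hsv=cv2.cvtColor(p,cv2.COLOR_RGB2HSV);print(hsv[260,405],hsv[240,415],hsv[215,350],p[260,405])
m=((hsv[...,2]<110)&(hsv[...,1]>90)&(hsv[...,0]<20)).astype(np.uint8)
b=np.zeros_like(m);b[215:292,378:442]=m[215:292,378:442]
b=cv2.morphologyEx(b,cv2.MORPH_OPEN,np.ones((3,3)))
cn=max(cv2.findContours(b,0,2)[0],key=cv2.contourArea)
q=ray(c,R,o,cn.reshape(-1,2),0.012);print(cv2.minAreaRect((q[:,:2]*1000).astype(np.float32)),cv2.minAreaRect(cn))
for n,(u,v,zc) in dict(deep=(323,177,.085),medium=(320,246,.062)).items():
    mm=np.zeros(d.shape,bool);mm[v-34:v+35,u-32:u+33]=np.abs(P[v-34:v+35,u-32:u+33,2]-zc)<0.012
    q=P[mm];print(n,cv2.minAreaRect((q[:,:2]*1000).astype(np.float32)))
big=cv2.resize(p[210:295,375:445],None,fx=8,fy=7,interpolation=2);cv2.imwrite('pics/board4.png',cv2.convertScaleAbs(big[:,:,::-1],alpha=2))
E
```

```text
[ 11 141  85] [ 12 136  86] [ 23  63 174] [85 56 38]
((441.34423828125, -11.021564483642578), (109.05359649658203, 78.0333480834961), 15.454933166503906) ((409.02947998046875, 253.61766052246094), (50.689937591552734, 36.1378059387207), 75.96376037597656)
deep ((597.4478759765625, 182.30178833007812), (95.78839111328125, 62.248870849609375), 1.241381049156189)
medium ((457.1371154785156, 183.57568359375), (62.01957702636719, 96.01238250732422), 84.7446517944336)
```

View pics/board4.png

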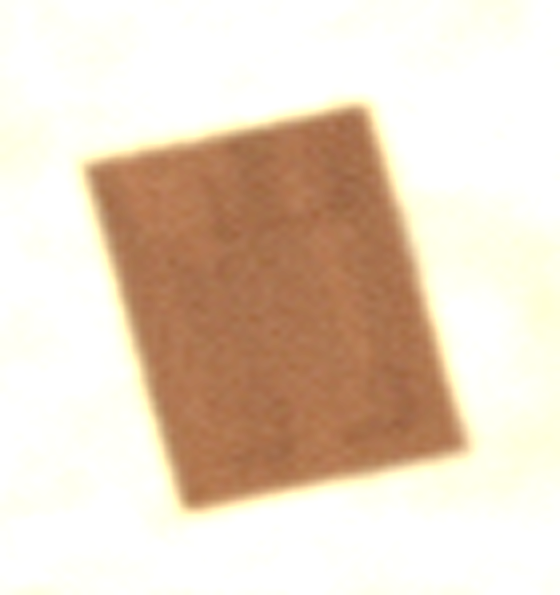

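```bash
python3 -c "
from h import *
go(0.4545,0.387,0.024,-11.0)"
python3 -m handwheel '[1,0.018,-0.006,0.15,0,0,-0.006, 1,0.018,-0.006,0.3,0,0,-0.006, 1,0.018,-0.006,0.44,0,0,-0.006, 1,0.018,-0.006,0.53,0,0,-0.006, 1,0.018,-0.006,0.57,0,0,-0.006, 1,0.018,-0.006,0.57,0,0,-0.006]';python3 -c "
from h import *
go(0.4545,0.387,0.024,-11.0)"
```

```text
t 8.35 pos [0.4487 0.3866 0.1955] rot [-3.1411e+00 -7.0000e-04 -1.9950e-01] | shift [ 0.0181 -0.0049  0.5716] turn [-0.0004 -0.0007 -0.0072] F [-0.4  0.5  0. ] op 0.0852
time_s: 9.1
ee_pos: [0.4534, 0.3878, 0.0238]
ee_rot: [3.141, 0.001, -0.192]
ft_force: [0.6, -0.4, 0.4]
opening: 0.0853
t 9.1 pos [0.4534 0.3878 0.0238] rot [ 3.1411e+00  6.0000e-04 -1.9190e-01] | shift [ 0.0042  0.0019 -0.0006] turn [0.0005 0.0005 0.0001] F [ 0.6 -0.4  0.4] op 0.0853
```

Closing and lifting.

```bash
python3 -m handwheel '[0,0,0,0,0,0,0, 0,0,0,0,0,0,0, 0,0,0,0,0,0,0, 0,0,0,0,0,0,0, 0,0,0,0,0,0,0]' 40; python3 -c "
from h import *
go(0.4545,0.387,0.024,-11.0)"
python3 -m handwheel '[0,0,0,-0.04,0,0,0, 0,0,0,-0.12,0,0,0, 0,0,0,-0.26,0,0,0, 0,0,0,-0.42,0,0,0, 0,0,0,-0.58,0,0,0, 0,0,0,-0.58,0,0,0, 0,0,0,-0.58,0,0,0]' 40; python3 - <<'E'
from h import *
go(0.445,-0.0134,0.16,15.8)
s,p,d=shot('wrist','w5')
E
```

```text
time_s: 9.72
ee_pos: [0.4545, 0.3888, 0.0259]
ee_rot: [-3.14, -0.003, -0.191]
ft_force: [-1.4, -2.2, 7.5]
opening: 0.0617
t 9.72 pos [0.4545 0.3888 0.0259] rot [-3.1397e+00 -2.5000e-03 -1.9130e-01] | shift [0.001  0.0058 0.0062] turn [-0.0018 -0.0024  0.0007] F [-1.4 -2.2  7.5] op 0.0617
time_s: 10.6
ee_pos: [0.4526, 0.3879, 0.1977]
ee_rot: [3.141, 0.001, -0.191]
ft_force: [0.1, -0.0, -2.3]
opening: 0.0614
t 10.6 pos [0.4526 0.3879 0.1977] rot [ 3.1412e+00  6.0000e-04 -1.9120e-01] | shift [0.2294 1.3182 0.1259] turn [ 2.000e-04  6.000e-04 -4.459e-01] F [ 0.1 -0.  -2.3] op 0.0614
```

View pics/w5.png

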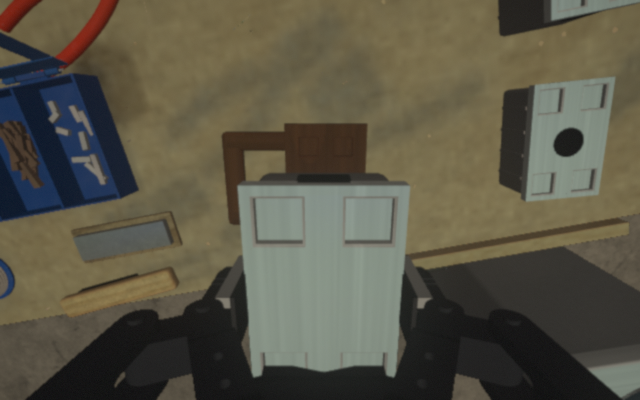

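The wrist view shows the shallow tub square in the jaws. Both tubs sat at the same offset from the tool when seated (about 2 mm in x). So for the shallow tub I'll aim for the tool pose at which the deep tub left the plain board: (0.4427, -0.0120), yaw 16°.

```bash
python3 -m handwheel '[0,0.01,0.06,0,0,0,-0.03, 0,0.03,0.18,0,0,0,-0.08, 0,0.06,0.32,0,0,0,-0.13, 0,0.08,0.46,0,0,0,-0.18, 0,0.1,0.6,0,0,0,-0.24, 0,0.13,0.74,0,0,0,-0.3, 0,0.15,0.86,0,0,0,-0.36, 0,0.17,0.96,0,0,0,-0.4, 0,0.17,0.98,0,0,0,-0.4, 0,0.17,0.98,0,0,0,-0.4]' 40; python3 - <<'E'
from h import *
go(0.4427,-0.0120,0.16,16.0)
E
```

```text
time_s: 11.9
ee_pos: [0.4467, 0.0899, 0.197]
ee_rot: [-3.141, 0.002, 0.226]
ft_force: [0.5, -0.2, -1.7]
opening: 0.0611
t 11.9 pos [0.4467 0.0899 0.197 ] rot [-3.1406e+00  1.9000e-03  2.2590e-01] | shift [-0.0887  0.3283  0.1231] turn [-0.001   0.0018 -0.0509] F [ 0.5 -0.2 -1.7] op 0.0611
```

```bash
python3 -m handwheel '[0,-0.02,0.08,0,0,0,-0.02, 0,-0.05,0.18,0.04,0,0,-0.04, 0,-0.07,0.27,0.08,0,0,-0.051, 0,-0.089,0.328,0.123,0,0,-0.051, 0,-0.089,0.328,0.123,0,0,-0.051, 0,-0.089,0.328,0.123,0,0,-0.051, 0,-0.089,0.328,0.123,0,0,-0.051]' 40; python3 - <<'E'
from h import *
go(0.4427,-0.0120,0.06,16.0)
s,p,d=shot('wrist','w6')
s,p,d=shot('scene','s6')
cv2.imwrite('pics/s6c.png',cv2.resize(p[120:260,340:510],None,fx=4,fy=4,interpolation=2)[:,:,::-1])
E
```

```text
time_s: 12.78
ee_pos: [0.4439, -0.0112, 0.1615]
ee_rot: [3.141, -0.001, 0.282]
ft_force: [0.3, 0.5, -2.1]
opening: 0.0614
t 12.78 pos [ 0.4439 -0.0112  0.1615] rot [ 3.1414e+00 -7.0000e-04  2.8220e-01] | shift [-0.005   0.0014  0.3384] turn [ 0.0002 -0.0007  0.0028] F [ 0.3  0.5 -2.1] op 0.0614
```

View pics/w6.png

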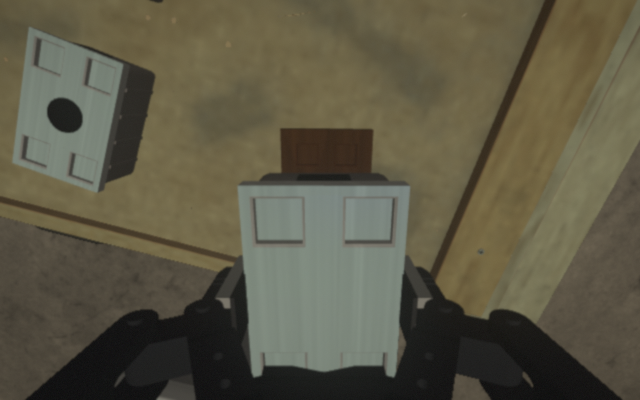

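View pics/s6c.png

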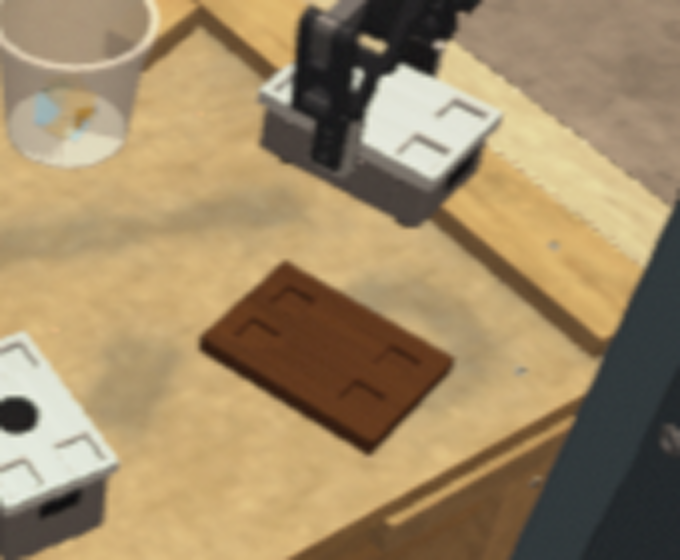

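The scene crop shows the tub above the plain board with its four sockets clear. The wrist view shows the board's front edge from (281,129) to (373,129). I'll check the lateral offset with rays.

```bash
python3 - <<'E'
from h import *
z=np.load('pics/w6.npz');p=z['p'];c=cams.camera_params('wrist');T=np.array(c['tool_from_camera'])
hsv=cv2.cvtColor(p,cv2.COLOR_RGB2HSV)
m=((hsv[...,2]<125)&(hsv[...,1]>110)&(hsv[...,0]<16)).astype(np.uint8)
for v in (135,142,150,158,165):
    u=np.where(m[v,250:400])[0]+250;print(v,u.min(),u.max(),end=' ')
print()
for v in (132,):
    pass
col=[np.where(m[100:170,u])[0].min()+100 for u in (290,310,330,350,365)];print(col)
# tool-frame pts at height z: tool z = ee_z - z
for h,uvs in ((.012,[(280.5,150),(373.5,150),(320,128.5)]),(.1615-.0237+.052,[(238,183),(410,183)])):
    zt=.1615-h
    print(h,np.round(ray(c,T[:3,:3],T[:3,3],uvs,zt)*1000,1))
cv2.imwrite('pics/w6c.png',cv2.convertScaleAbs(cv2.resize(p[110:200,230:420],None,fx=4,fy=4,interpolation=2)[:,:,::-1],alpha=1.8))
E
```

```text
135 282 371 142 282 370 150 282 370 158 282 370 165 283 369 
[np.int64(129), np.int64(130), np.int64(130), np.int64(130), np.int64(130)]
0.012 [[ 38.9 -37.  149.5]
 [ 38.9  43.9 149.5]
 [ 57.2  -2.6 149.5]]
0.1898 [[ 50.6 -29.6 -28.3]
 [ 50.7  30.6 -28.3]]
```

View pics/w6c.png

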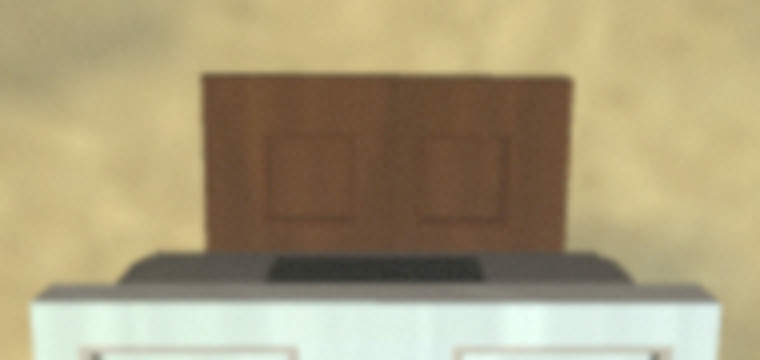

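The board centre lies about +2.5 mm in tool y and -1 mm in tool x from the tub, so I'll correct that on the way down.

```bash
python3 -m handwheel '[0,-0.003,0.007,0.1,0,0,0.002, 0,-0.003,0.007,0.22,0,0,0.002, 0,-0.003,0.007,0.34,0,0,0.002, 0,-0.003,0.007,0.41,0,0,0.002, 0,-0.003,0.007,0.425,0,0,0.002, 0,-0.003,0.007,0.425,0,0,0.002, 0,-0.003,0.007,0.425,0,0,0.002]' 40; python3 - <<'E'
from h import *
go(0.4435,-0.0134,0.0237,16.0)
s,p,d=shot('scene','s7')
cv2.imwrite('pics/s7c.png',cv2.resize(p[140:260,370:490],None,fx=5,fy=5,interpolation=2)[:,:,::-1])
E
```

```text
time_s: 13.75
ee_pos: [0.4443, -0.0145, 0.0347]
ee_rot: [3.14, -0.002, 0.279]
ft_force: [1.2, -0.1, -1.9]
opening: 0.0614
t 13.75 pos [ 0.4443 -0.0145  0.0347] rot [ 3.1404e+00 -1.9000e-03  2.7900e-01] | shift [-0.0017 -0.0044  0.0367] turn [ 0.0012 -0.0018 -0.0002] F [ 1.2 -0.1 -1.9] op 0.0614
```

View pics/s7c.png

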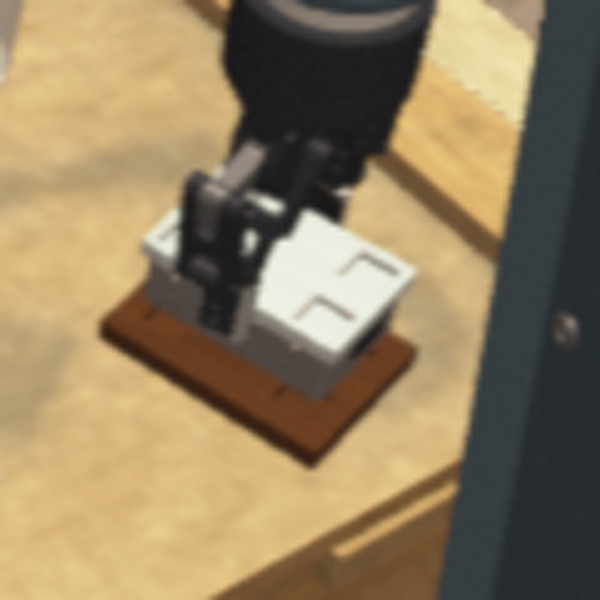

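```bash
python3 -m handwheel '[0,-0.001,-0.002,0.015,0,0,0, 0,-0.001,-0.002,0.025,0,0,0, 0,-0.001,-0.002,0.036,0,0,0, 0,-0.001,-0.002,0.036,0,0,0]' 40; python3 - <<'E'
from h import *
go(0.4435,-0.0134,0.0237,16.0)
E
```

```text
time_s: 14.3
ee_pos: [0.4429, -0.0139, 0.0257]
ee_rot: [-3.141, 0.002, 0.279]
ft_force: [-17.4, 3.0, 43.0]
opening: 0.0614
t 14.3 pos [ 0.4429 -0.0139  0.0257] rot [-3.141e+00  1.600e-03  2.793e-01] | shift [ 0.0023 -0.001   0.0065] turn [-0.0006  0.0016  0.0001] F [-17.4   3.   43. ] op 0.0614
```

```bash
python3 -m handwheel '[0,-0.004,0,-0.004,0,0,0, 0,-0.006,0,-0.005,0,0,0]' 40; python3 -c "
from h import *
go(0.4435,-0.0134,0.0237,16.0)"
```

```text
time_s: 14.55
ee_pos: [0.4428, -0.014, 0.0258]
ee_rot: [3.141, -0.003, 0.278]
ft_force: [1.9, 4.2, 8.7]
opening: 0.0613
t 14.55 pos [ 0.4428 -0.014   0.0258] rot [ 3.1412 -0.0035  0.2783] | shift [ 0.0028 -0.0013  0.0071] turn [ 0.0004 -0.0033 -0.0009] F [1.9 4.2 8.7] op 0.0613
```

Height 25.8 mm under light load, against 25.9 mm when seated on the other board: it is seated. Release and go up.

```bash
python3 -m handwheel '[1,0,0,0,0,0,0, 1,0,0,0,0,0,0, 1,0,0,0,0,0,0, 1,0,0,-0.08,0,0,0, 1,0,0,-0.22,0,0,0, 1,0,0,-0.4,0,0,0, 1,0,0,-0.6,0,0,0, 1,0,0,-0.65,0,0,0, 1,0,0,-0.65,0,0,0]'; python3 - <<'E'
from h import *
go(0.600,0.1805,0.22,0.6)
s,p,d=shot('scene','s8')
cv2.imwrite('pics/s8c.png',cv2.resize(p[140:260,370:490],None,fx=5,fy=5,interpolation=2)[:,:,::-1])
s,p,d=shot('wrist','w8')
c,R,o=cam('wrist',s)
P=cloud(c,R,o,d);m=(np.abs(P[...,2]-0.052)<0.010)&(abs(P[...,1]+.012)<.07)&(P[...,0]>.37);q=P[m]
print(cv2.minAreaRect((q[:,:2]*1000).astype(np.float32)),'lid z',np.median(q[:,2]))
A=np.c_[q[:,:2]-q[:,:2].mean(0),np.ones(len(q))];print('tilt',np.linalg.lstsq(A,q[:,2],rcond=None)[0])
E
```

```text
time_s: 15.68
ee_pos: [0.4415, -0.0145, 0.2198]
ee_rot: [3.141, -0.002, 0.279]
ft_force: [0.2, 0.4, -0.9]
opening: 0.0854
t 15.68 pos [ 0.4415 -0.0145  0.2198] rot [ 3.1406e+00 -1.5000e-03  2.7880e-01] | shift [ 6.867e-01 -4.795e-01 -3.000e-04] turn [ 0.0008 -0.0016  0.2562] F [ 0.2  0.4 -0.9] op 0.0854
((443.80377197265625, -14.191574096679688), (96.30601501464844, 62.03657150268555), 15.957999229431152) lid z 0.051366632694845815
tilt [-0.00276952 -0.00118815  0.05052746]
```

View pics/s8c.png

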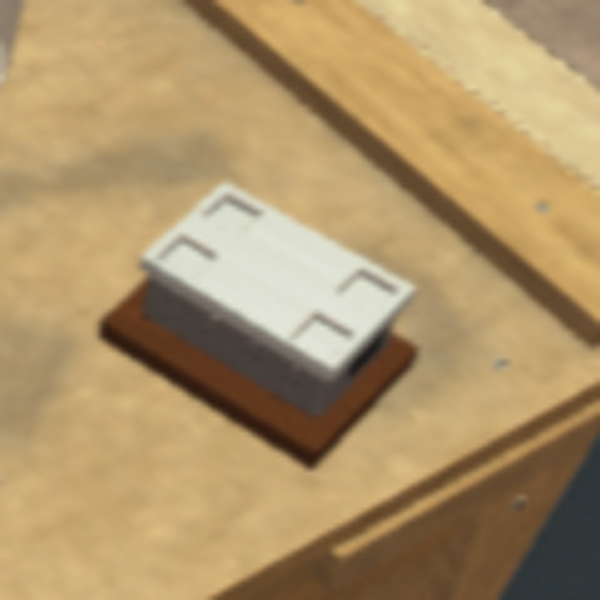

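The shallow tub sits flat with its lid at 51–52 mm, so it is fully down. Now for the parked deep tub.

```bash
python3 -m handwheel '[1,0.1,-0.07,0,0,0,0.04, 1,0.24,-0.17,0,0,0,0.1, 1,0.38,-0.27,0,0,0,0.15, 1,0.52,-0.36,0,0,0,0.2, 1,0.64,-0.44,0,0,0,0.256, 1,0.687,-0.48,0,0,0,0.256, 1,0.687,-0.48,0,0,0,0.256, 1,0.687,-0.48,0,0,0,0.256]'; python3 - <<'E'
from h import *
s,p,d=shot('wrist','w9')
c,R,o=cam('wrist',s)
P=cloud(c,R,o,d);m=(np.abs(P[...,2]-0.085)<0.010)&(abs(P[...,1]-.18)<.06)&(P[...,0]>.52)&(P[...,0]<.68);q=P[m]
print(cv2.minAreaRect((q[:,:2]*1000).astype(np.float32)),'lid z',np.median(q[:,2]))
go(0.600,0.1805,0.0465,0.6)
E
```

```text
time_s: 16.77
ee_pos: [0.5984, 0.1802, 0.2173]
ee_rot: [3.141, 0.003, 0.011]
ft_force: [-0.3, -0.7, 0.1]
opening: 0.0854
((600.81591796875, 179.67628479003906), (96.44579315185547, 62.21436309814453), 0.023668507114052773) lid z 0.08442434485114289
t 16.82 pos [0.5986 0.18   0.218 ] rot [3.1411e+00 2.4000e-03 1.0100e-02] | shift [ 0.0059 -0.0019  0.5715] turn [ 0.0004  0.0023 -0.0003] F [0.5 0.1 0.1] op 0.0855
```

View pics/w9.png

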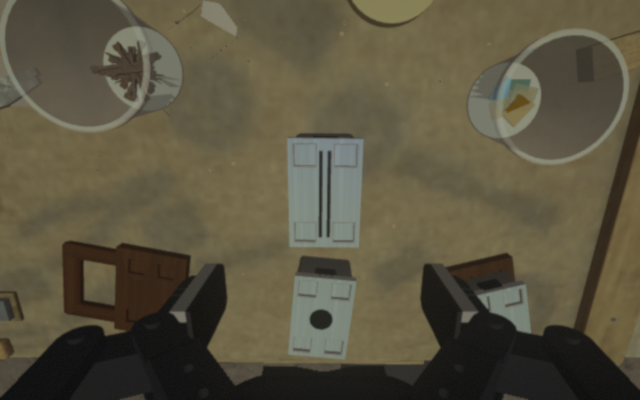

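The wrist view shows the deep tub at (326,192) between the jaws, with both cups upright and untouched. Descend and grip.

```bash
python3 -m handwheel '[1,0.006,0,0.15,0,0,0.005, 1,0.006,0,0.3,0,0,0.005, 1,0.006,0,0.45,0,0,0.005, 1,0.006,0,0.54,0,0,0.005, 1,0.006,0,0.568,0,0,0.005, 1,0.006,0,0.568,0,0,0.005, 0,0.006,0,0.568,0,0,0.005, 0,0.006,0,0.568,0,0,0.005, 0,0.006,0,0.568,0,0,0.005, 0,0.006,0,0.568,0,0,0.005, 0,0.006,0,0.568,0,0,0.005]' 40; python3 -c "
from h import *
go(0.600,0.1805,0.0465,0)"
python3 -m handwheel '[0,0,0,-0.04,0,0,0, 0,0,0,-0.12,0,0,0, 0,0,0,-0.26,0,0,0, 0,0,0,-0.4,0,0,0, 0,0,0,-0.4,0,0,0, 0,0,0,-0.4,0,0,0]' 40; python3 - <<'E'
from h import *
go(0.4545,0.387,0.19,-11)
E
```

```text
time_s: 18.2
ee_pos: [0.6028, 0.1807, 0.0509]
ee_rot: [3.141, -0.003, 0.006]
ft_force: [-0.7, -1.6, 5.8]
opening: 0.0613
t 18.2 pos [0.6028 0.1807 0.0509] rot [ 3.1414e+00 -3.1000e-03  5.6000e-03] | shift [-0.0094  0.0007  0.0147] turn [ 0.0001 -0.003   0.0054] F [-0.7 -1.6  5.8] op 0.0613
time_s: 18.95
ee_pos: [0.6005, 0.1809, 0.1679]
ee_rot: [3.142, 0.002, 0.006]
ft_force: [-0.0, -0.5, -4.1]
opening: 0.0617
t 18.95 pos [0.6005 0.1809 0.1679] rot [3.1415e+00 1.7000e-03 5.7000e-03] | shift [-0.4828 -0.6897 -0.0729] turn [0.0002 0.0016 0.1887] F [-0.  -0.5 -4.1] op 0.0617
```

```bash
python3 -m handwheel '[0,-0.06,-0.06,-0.02,0,0,0.02, 0,-0.15,-0.16,-0.05,0,0,0.06, 0,-0.25,-0.3,-0.05,0,0,0.1, 0,-0.34,-0.44,-0.05,0,0,0.14, 0,-0.42,-0.57,-0.05,0,0,0.17, 0,-0.47,-0.66,-0.05,0,0,0.189, 0,-0.483,-0.69,-0.05,0,0,0.189, 0,-0.483,-0.69,-0.05,0,0,0.189, 0,-0.483,-0.69,-0.05,0,0,0.189]' 40; python3 - <<'E'
from h import *
go(0.4535,0.3875,0.0549,-11)
s,p,d=shot('wrist','w10')
cv2.imwrite('pics/w10c.png',cv2.convertScaleAbs(cv2.resize(p[90:230,220:420],None,fx=4,fy=4,interpolation=2)[:,:,::-1],alpha=1.6))
E
```

```text
time_s: 20.08
ee_pos: [0.4557, 0.3859, 0.1831]
ee_rot: [3.14, 0.001, -0.193]
ft_force: [0.7, 0.1, -2.2]
opening: 0.0614
t 20.07 pos [0.4557 0.3859 0.1831] rot [ 3.1404e+00  7.0000e-04 -1.9330e-01] | shift [-0.008  -0.0042  0.4274] turn [ 0.0011  0.0007 -0.0013] F [ 0.7  0.1 -2.2] op 0.0614
```

View pics/w10c.png

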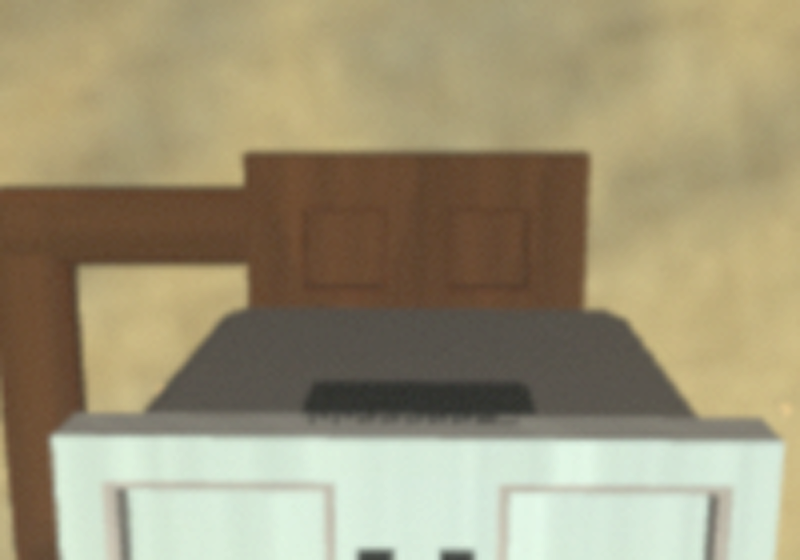

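```bash
python3 - <<'E'
from h import *
c=cams.camera_params('wrist');T=np.array(c['tool_from_camera'])
f=lambda uvs,zt:print(np.round(ray(c,T[:3,:3],T[:3,3],uvs,zt)[:,:2]*1000,1).tolist())
z=.1831
f([(281.3,128.3),(367,128.3),(306.1,151.8),(342.5,151.8)],z-.012)
f([(233,198.8),(415.8,199.5)],-.0371)
# previous w6 check w/ same method: sockets crop (264..354),(418..508) rows 134..218
f([(280.8,128.6),(372.8,128.6),(230+309/4,110+176/4),(230+463/4,110+176/4)],.1615-.012)
f([(238,185),(410,185)],-.0283)
E
```

```text
[[55.7, -39.6], [55.7, 39.0], [34.2, -17.2], [34.2, 16.9]]
[[47.2, -30.7], [47.0, 29.3]]
[[56.9, -37.4], [56.9, 41.2], [35.2, -15.1], [35.2, 18.6]]
[[49.7, -31.0], [49.7, 29.3]]
```

The front sockets are at tool (34.2, ±17), and the tub is off from them by only about -1 mm in x and -0.5 mm in y. Lowering with that correction.

```bash
python3 -m handwheel '[0,0.003,0.001,0.1,0,0,0, 0,0.003,0.001,0.2,0,0,0, 0,0.003,0.001,0.3,0,0,0, 0,0.003,0.001,0.37,0,0,0, 0,0.003,0.001,0.397,0,0,0, 0,0.003,0.001,0.397,0,0,0, 0,0.003,0.001,0.41,0,0,0, 0,0.003,0.001,0.425,0,0,0, 0,0.003,0.001,0.425,0,0,0]' 40; python3 - <<'E'
from h import *
go(0.4565,0.3855,0.0549,-11)
E
```

```text
time_s: 21.25
ee_pos: [0.4571, 0.3869, 0.0578]
ee_rot: [-3.141, -0.002, -0.192]
ft_force: [-2.3, -2.4, 3.7]
opening: 0.0618
t 21.25 pos [0.4571 0.3869 0.0578] rot [-3.1406e+00 -1.8000e-03 -1.9220e-01] | shift [-0.001   0.005   0.0097] turn [-0.0009 -0.0017 -0.0002] F [-2.3 -2.4  3.7] op 0.0618
```

Height 57.8 mm against 57.9 mm expected when seated. Release, rise and check.

```bash
python3 -m handwheel '[1,0,0,0,0,0,0, 1,0,0,0,0,0,0, 1,0,0,0,0,0,0, 1,0,0,-0.08,0,0,0, 1,0,0,-0.22,0,0,0, 1,0,0,-0.4,0,0,0, 1,0,0,-0.55,0,0,0, 1,0,0,-0.55,0,0,0, 1,0,0,-0.55,0,0,0]'; python3 - <<'E'
from h import *
go(0.4607,0.182,0.20,-5.2)
s,p,d=shot('wrist','w11')
c,R,o=cam('wrist',s)
P=cloud(c,R,o,d);m=(np.abs(P[...,2]-0.092)<0.010)&(abs(P[...,1]-.387)<.07);q=P[m]
print(cv2.minAreaRect((q[:,:2]*1000).astype(np.float32)),'lid z',np.median(q[:,2]))
A=np.c_[q[:,:2]-q[:,:2].mean(0),np.ones(len(q))];print('tilt',np.linalg.lstsq(A,q[:,2],rcond=None)[0])
s,p,d=shot('scene','s11')
cv2.imwrite('pics/s11c.png',cv2.resize(p[220:340,190:300],None,fx=5,fy=5,interpolation=2)[:,:,::-1])
E
```

```text
time_s: 22.38
ee_pos: [0.4558, 0.3864, 0.2206]
ee_rot: [3.141, 0.001, -0.192]
ft_force: [-0.0, 0.2, -0.1]
opening: 0.0855
t 22.38 pos [0.4558 0.3864 0.2206] rot [ 3.141e+00  7.000e-04 -1.924e-01] | shift [0.1465 0.6655 0.0691] turn [ 0.0005  0.0007 -0.097 ] F [-0.   0.2 -0.1] op 0.0855
((454.88958740234375, 387.3355407714844), (62.115684509277344, 96.65760803222656), 78.75041961669922) lid z 0.09142563564060008
tilt [-0.00492933  0.00119064  0.09062017]
```

View pics/s11c.png

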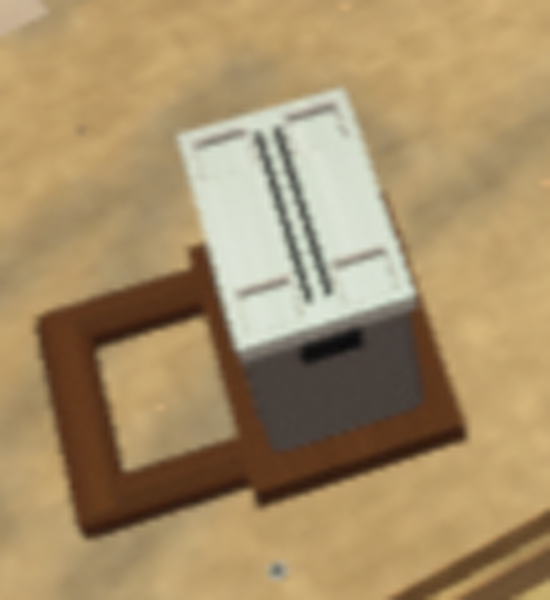

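The deep tub is flat on the carrying board with its lid at 91–92 mm. Now the medium tub.

```bash
python3 -m handwheel '[1,0.02,0.09,0,0,0,-0.02, 1,0.05,0.24,0,0,0,-0.04, 1,0.08,0.39,0.02,0,0,-0.07, 1,0.11,0.53,0.05,0,0,-0.097, 1,0.14,0.64,0.069,0,0,-0.097, 1,0.146,0.665,0.069,0,0,-0.097, 1,0.146,0.665,0.069,0,0,-0.097, 1,0.146,0.665,0.069,0,0,-0.097]'; python3 - <<'E'
from h import *
s,p,d=shot('wrist','w12')
c,R,o=cam('wrist',s)
P=cloud(c,R,o,d);m=(np.abs(P[...,2]-0.062)<0.010)&(abs(P[...,1]-.182)<.07);q=P[m]
r=cv2.minAreaRect((q[:,:2]*1000).astype(np.float32));print(r,'lid z',np.median(q[:,2]))
go(r[0][0]/1000-.001,r[0][1]/1000,0.028,r[2]-90 if r[2]>45 else r[2])
E
```

```text
time_s: 23.48
ee_pos: [0.461, 0.1834, 0.2006]
ee_rot: [-3.141, 0.0, -0.09]
ft_force: [-0.0, -0.1, 0.2]
opening: 0.0853
((460.9434509277344, 181.88040161132812), (62.17731475830078, 95.92098999023438), 84.72396087646484) lid z 0.061406797290346316
t 23.52 pos [0.461  0.1834 0.2007] rot [-3.1413e+00  1.0000e-04 -8.9500e-02] | shift [-0.0029  0.0055  0.5756] turn [-0.0003  0.0001  0.0024] F [-0.7  0.6  0.3] op 0.0851
```

View pics/w12.png

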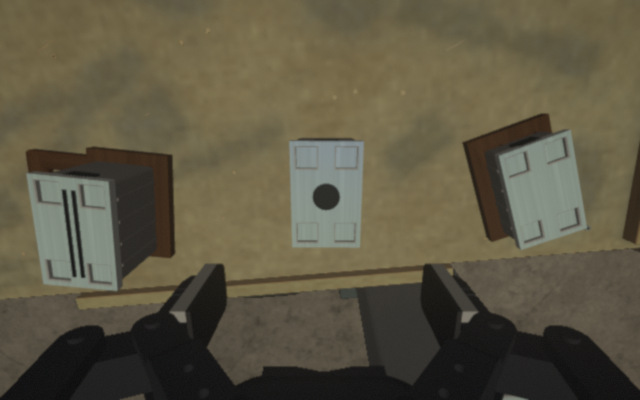

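The wrist view shows the medium tub (disc) at (326,195), centred, with the deep tub at left on the hand-grip board and the shallow tub at right. Descend, grip and lift.

```bash
python3 -m handwheel '[1,-0.002,0.005,0.15,0,0,0, 1,-0.002,0.005,0.3,0,0,0, 1,-0.002,0.005,0.45,0,0,0, 1,-0.002,0.005,0.54,0,0,0, 1,-0.002,0.005,0.57,0,0,0, 1,-0.002,0.005,0.57,0,0,0, 0,-0.002,0.005,0.57,0,0,0, 0,-0.002,0.005,0.57,0,0,0, 0,-0.002,0.005,0.57,0,0,0, 0,-0.002,0.005,0.57,0,0,0, 0,-0.002,0.005,0.57,0,0,0]' 40; python3 -c "
from h import *
go(0.4607,0.182,0.028,-5.2)"
python3 -m handwheel '[0,0,0,-0.04,0,0,0, 0,0,0,-0.12,0,0,0, 0,0,0,-0.26,0,0,0, 0,0,0,-0.42,0,0,0, 0,0,0,-0.58,0,0,0, 0,0,0,-0.6,0,0,0, 0,0,0,-0.6,0,0,0]' 40; python3 - <<'E'
from h import *
go(0.4550,0.387,0.21,-11.1)
E
```

```text
time_s: 24.9
ee_pos: [0.4616, 0.1813, 0.0313]
ee_rot: [-3.141, -0.003, -0.091]
ft_force: [-1.1, 0.7, 6.2]
opening: 0.0613
t 24.9 pos [0.4616 0.1813 0.0313] rot [-3.1407e+00 -2.8000e-03 -9.0900e-02] | shift [-0.0033 -0.0021  0.011 ] turn [-0.0009 -0.0027 -0.0001] F [-1.1  0.7  6.2] op 0.0613
time_s: 25.78
ee_pos: [0.4598, 0.1808, 0.2093]
ee_rot: [3.141, 0.0, -0.091]
ft_force: [-0.7, -0.9, -4.6]
opening: 0.0617
t 25.77 pos [0.4598 0.1808 0.2093] rot [ 3.1415e+00  4.0000e-04 -9.0800e-02] | shift [-0.0781 -0.6829 -0.0023] turn [0.0001 0.0003 0.0983] F [-0.7 -0.9 -4.6] op 0.0617
```

```bash
python3 -m handwheel '[0,-0.01,-0.06,0,0,0,0.01, 0,-0.02,-0.16,0,0,0,0.03, 0,-0.03,-0.29,0,0,0,0.05, 0,-0.05,-0.42,0,0,0,0.07, 0,-0.06,-0.54,0,0,0,0.09, 0,-0.07,-0.63,0,0,0,0.098, 0,-0.078,-0.683,0,0,0,0.098, 0,-0.078,-0.683,0,0,0,0.098, 0,-0.078,-0.683,0,0,0,0.098]' 40; python3 - <<'E'
from h import *
go(0.4550,0.387,0.1163,-11.1)
s,p,d=shot('wrist','w13')
cv2.imwrite('pics/w13c.png',cv2.convertScaleAbs(cv2.resize(p[90:230,220:420],None,fx=4,fy=4,interpolation=2)[:,:,::-1],alpha=1.2))
s,p,d=shot('scene','s13')
cv2.imwrite('pics/s13c.png',cv2.resize(p[180:330,180:320],None,fx=4,fy=4,interpolation=2)[:,:,::-1])
E
```

```text
time_s: 26.9
ee_pos: [0.4553, 0.3861, 0.2088]
ee_rot: [3.14, 0.001, -0.194]
ft_force: [0.3, 0.3, -3.4]
opening: 0.0613
t 26.9 pos [0.4553 0.3861 0.2088] rot [ 3.1401e+00  1.1000e-03 -1.9380e-01] | shift [-0.0014 -0.0032  0.3084] turn [ 0.0014  0.001  -0.0001] F [ 0.3  0.3 -3.4] op 0.0613
```

View pics/w13c.png

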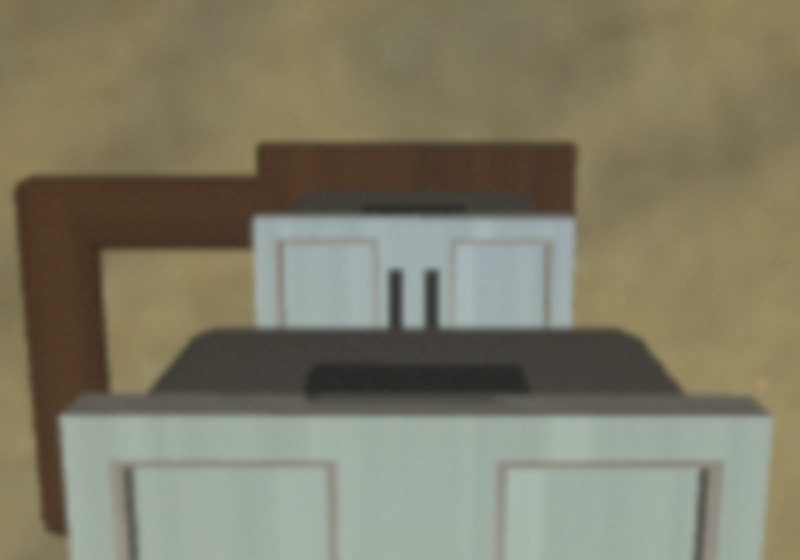

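View pics/s13c.png

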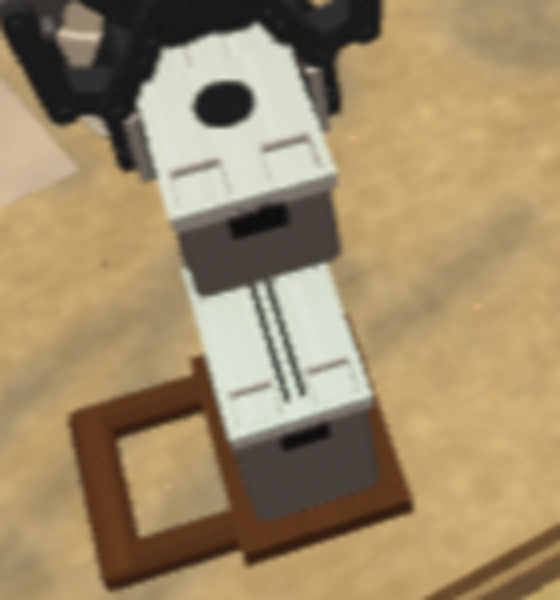

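```bash
python3 - <<'E'
from h import *
c=cams.camera_params('wrist');T=np.array(c['tool_from_camera'])
f=lambda uvs,zt:print(np.round(ray(c,T[:3,:3],T[:3,3],uvs,zt)[:,:2]*1000,1).tolist())
f([(283,144),(364,144)],.2088-.092)
f([(235,193.8),(413,193.8)],-.0327)
E
```

```text
[[47.5, -32.1], [47.6, 30.2]]
[[47.7, -31.1], [47.7, 29.4]]
```

The two lids line up within about 0.3 mm, so I'll lower straight down.

```bash
python3 -m handwheel '[0,0,0,0.08,0,0,0, 0,0,0,0.17,0,0,0, 0,0,0,0.24,0,0,0, 0,0,0,0.27,0,0,0, 0,0,0,0.28,0,0,0, 0,0,0,0.295,0,0,0, 0,0,0,0.305,0,0,0, 0,0,0,0.305,0,0,0]' 40; python3 - <<'E'
from h import *
go(0.4550,0.387,0.1163,-11.1)
E
```

```text
time_s: 28.0
ee_pos: [0.4558, 0.3873, 0.1185]
ee_rot: [-3.141, -0.0, -0.193]
ft_force: [0.2, 0.1, -3.3]
opening: 0.0615
t 28.0 pos [0.4558 0.3873 0.1185] rot [-3.1412e+00 -5.0000e-04 -1.9330e-01] | shift [-0.0023  0.0015  0.0074] turn [-0.0004 -0.0005  0.0004] F [ 0.2  0.1 -3.3] op 0.0615
```

Still hanging free, so a little lower.

```bash
python3 -m handwheel '[0,0,0,0.005,0,0,0, 0,0,0,0.009,0,0,0, 0,0,0,0.009,0,0,0]' 40; python3 - <<'E'
from h import *
go(0.4550,0.387,0.1163,-11.1)
E
```

```text
time_s: 28.38
ee_pos: [0.4561, 0.3875, 0.1183]
ee_rot: [-3.141, -0.001, -0.193]
ft_force: [-4.6, -3.7, 12.6]
opening: 0.0614
t 28.38 pos [0.4561 0.3875 0.1183] rot [-3.1408e+00 -1.4000e-03 -1.9310e-01] | shift [-0.0033  0.0025  0.0065] turn [-0.0008 -0.0014  0.0006] F [-4.6 -3.7 12.6] op 0.0614
```

The height of 118.3 mm is exactly as predicted (31.3 + 87). Release and withdraw clear.

```bash
python3 -m handwheel '[1,0,0,-0.004,0,0,0, 1,0,0,-0.004,0,0,0, 1,0,0,-0.004,0,0,0, 1,0,0,-0.08,0,0,0, 1,0,0,-0.2,0,0,0, 1,0,0,-0.35,0,0,0, 1,0,0,-0.45,0,0,0, 1,0,0,-0.45,0,0,0, 1,0,0,-0.45,0,0,0]'; python3 - <<'E'
from h import *
s,p,d=shot('wrist','w14')
c,R,o=cam('wrist',s)
P=cloud(c,R,o,d)
for n,zc in (('medium',.149),):
    m=(np.abs(P[...,2]-zc)<0.010)&(abs(P[...,1]-.387)<.07);q=P[m]
    print(n,cv2.minAreaRect((q[:,:2]*1000).astype(np.float32)),'z',np.median(q[:,2]))
    A=np.c_[q[:,:2]-q[:,:2].mean(0),np.ones(len(q))];print('tilt',np.linalg.lstsq(A,q[:,2],rcond=None)[0])
go(.455,.387,.25,-11)
s,p,d=shot('scene','s14')
s,p,d=shot('top','t14');c,R,o=cam('top');P=cloud(c,R,o,d)
mm=np.zeros(d.shape,bool);mm[220:290,380:445]=abs(P[220:290,380:445,2]-.052)<.012;q=P[mm];print('shallow',cv2.minAreaRect((q[:,:2]*1000).astype(np.float32)),np.median(q[:,2]))
E
```

```text
time_s: 29.5
ee_pos: [0.455, 0.3868, 0.2491]
ee_rot: [3.14, 0.001, -0.193]
ft_force: [-1.0, 0.0, 0.5]
opening: 0.0851
medium ((455.548828125, 388.56427001953125), (62.33516311645508, 96.21675872802734), 78.92251586914062) z 0.14839545795382791
tilt [-0.00326766 -0.0002818   0.14757632]
t 29.55 pos [0.4548 0.3867 0.2486] rot [ 3.1397e+00  2.2000e-03 -1.9350e-01] | shift [ 0.0004 -0.0013 -0.0047] turn [ 0.0018  0.0021 -0.0015] F [ 0.  -0.9 -0.6] op 0.0851
shallow ((440.4621887207031, -12.433589935302734), (96.69937896728516, 62.951290130615234), 16.29538917541504) 0.050480458623677615
```

View pics/s14.png

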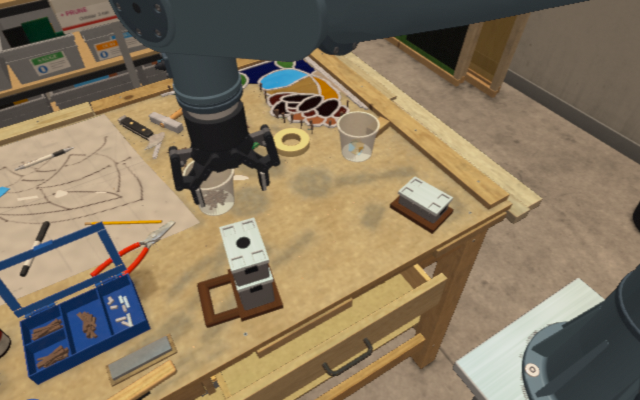

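View pics/t14.png

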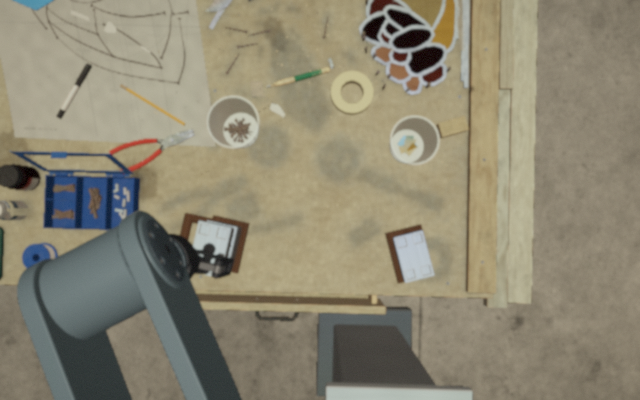

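All is in place: medium on deep at (245,240) in the scene view, shallow at (426,195), cups where they were, and the gripper 100 mm clear.

```bash
python3 -c "
from plant import finish_job
print(finish_job())"
```

```text
the job is handed in; nothing more can be done
None
```

The job is done and handed in at about 29.7 s of the 102 s allowed. The deep tub is on the carrying board, the shallow tub is on the plain board, and the medium tub is stacked on the deep one. I parked the deep tub on clear bench between the cups while I moved the shallow one.

**Final checks:**

| Tub | Lid height measured | Fully seated | Camera |
|---|---|---|---|
| Shallow | 51.4 mm, then 50.5 mm | 52 mm | wrist, then top |
| Deep | 91.4 mm (before stacking) | 92 mm | wrist |
| Medium | 148.4 mm | 149 mm | wrist |

- **Tilt:** all three lids were level within 0.3°.
- **Seating:** the gripper height at each release matched the seated height to about 0.1 mm.
- **Cups:** both look unmoved in the last pictures.

**What disagreed or went less smoothly:**
- **Cameras:** the top and wrist cameras differed by 3–4 mm in x. I lined up each placing with the wrist camera instead.
- **Wrist force:** lowering the shallow tub briefly gave about 43 N downward and 17 N sideways at the wrist, well under the 120 N limit. I eased that off before letting go.

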